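# Shut down the bench magnifier lamp

## Task

The conservator has finished with the magnifier lamp: press the raised, red-marked end of its rocker switch all the way down to switch it off, and with the fingertips push the hinged dust cover over from its outside until it lies fully shut on the lens, easing it down without a slam (either job first). Only push and press: do not pinch the cover, and keep the fingers off the lens glass and the cover's blue lining. Leave the amber bottle, the red-lidded jar and the thread reel standing where they are.

Things in the scene. Friction and masses are not known exactly. Their poses are not given: they have to be found in the camera images.
- lamp: White magnifier lamp, fixed and rigid. Origin on the table top (z = 0) right under the centre of its round head; z up; its x axis points from there to the cover's hinge and on to the gooseneck. Positions in the other entries are in this frame. The gooseneck, 18 mm thick and never above 165 mm, runs along +x to a round foot 170 mm across, centred at x = +300 mm.
- head_top (a point): Centre of the lamp head at the level of its flat top face, 172 mm above the table. The head is a ring 236 mm across, 40 mm thick, with the lens in its 130 mm opening.
- cover (a joint): Angle (rad) of the round grey dust cover: 0 = shut on the lens, pi/2 = upright, 2.1 = its stop, leaning back over the gooseneck; starts at 1.5 to 2.0. A disc 140 mm across, 6 mm thick. Outside face: up when shut, towards +x (the gooseneck) when upright. The hinge is stiff: the cover stays at any angle and moves under 1 to 2.5 N pushed 100 mm from the hinge.
- cover_hinge (a point): Middle of the cover's hinge axis, at lamp x = +78 mm, z = 177 mm; the axis is parallel to the lamp's y axis. The cover's centre is 78 mm and its free edge 148 mm from it; the outside face lies 4 mm off the plane through the axis.
- cover_tip (a point): Point on the outside face of the cover at its free edge, 148 mm from the hinge axis, on its middle line.
- cover_mid (a point): Centre of the cover's outside face, 78 mm from the hinge axis.
- cover_lining: Round blue lining, 130 mm across and 2 mm thick, on the inner face of the cover, which faces the lens when shut. Origin on the hinge axis at the middle. Not to be touched.
- lens: Round clear magnifying lens, 128 mm across, let into the middle of the head, its domed top level with the head's top face. Origin on its axis, 12.5 mm below that top. Not to be touched.
- switch (a joint): Angle (rad) of the black rocker switch on the head: 0 = on (as it starts, the red-marked end raised), 0.36 = off (that end pressed flat). It stays where it is left; about 4 N on the end turns it. Two halves form a shallow V: the raised one is towards the lamp's -x, its end 6 mm above the other half; when off it is level at z = 181 mm and the +x half stands up instead.
- switch_pivot (a point): Middle of the rocker, at lamp x = 0, y = +96 mm, z = 181 mm, on its turning axis (parallel to the lamp's y axis). The rocker is 33 mm long along x and 24 mm wide, on a black block 42 by 32 mm whose top is at z = 177 mm.
- switch_end (a point): Point on the face of the red-marked half of the rocker, 12 mm from the pivot towards its end, on its middle line.
- bottle: Amber glass bottle with black cap, 66 mm across, 164 mm tall, loose. Origin under its centre.
- jar: Clear jar with red lid, 72 mm across, 109 mm tall, loose. Origin under its centre.
- reel: Reel of black thread with white ends, 40 mm across, 55 mm tall, loose, standing. Origin under its centre.

How it is judged (in metres and radians):
At the end, for the whole second after the job is handed in: The cover is shut to within 0.04 rad (6 mm at its edge), the rocker is pressed over to off (above 0.30 of 0.36 rad), and bottle, jar and reel are within 20 mm of where they stood (value of joint cover below 0.04 rad and value of joint switch above 0.3 rad and distance of each of bottle, jar, reel from where it was at the start of the episode below 0.02 m); the robot touches nothing.
It fails at once if the fingers touch the lens glass (over 0.5 N) (contact force between the fingers and lens above 0.5 N).
It fails at once if the fingers touch the cover's inner lining (over 0.5 N), as in pinching or lifting it (contact force between the fingers and cover_lining above 0.5 N).
It fails at once if the cover slams: closing faster than 3 rad/s within the last 0.3 rad (value of joint cover below 0.3 rad and velocity of joint cover below -3 rad/s).
It fails at once if the bottle, jar or reel is lifted, tipped (over 0.3 rad) or shifted (over 20 mm) (distance of any of bottle, jar, reel from where it was at the start of the episode above 0.02 m or angle between any of bottle, jar, reel's own z axis and vertical above 0.3 rad).
It also fails if it takes over 42 s, if anything falls off the work surface, if the arm or the gripper's body presses on something with over 40 N, if the wrist force passes 120 N, or if a joint passes its speed limit or range.

## Robot

A 6-joint arm with a two-finger parallel gripper is mounted at the origin on the work surface. World frame = base frame: x ahead of the robot, y to its left, z up, the work surface at z = 0. Lengths are in m, angles in degrees, forces in N, time in s.
With the tool pointing down it reaches from about 0.425 to 0.925 m from the base axis. Payload 12.5 kg.
Tool frame: the origin (TCP) lies at the very end of the fingers, on their centre line; the grasp point (between the pads) lies 19 mm behind it (bot.pinch_z is the distance from the TCP to the grasp point, in m); z points along the fingers, y is the line along which they close (so a half turn about z gives the same grasp; the last joint's range is limited). The gripper opens to 85 mm and grips with 20 to 120 N. Pads are 22 mm wide; open, the fingers measure 114 mm over their backs; the gripper's body (76 mm by 85 mm) begins 54 mm behind the grasp point. The pads swing forward as they close: fully open they stand 13 mm farther back than shut.
Start: joints at [68.491, 28.126, 89.318, -0, 62.55, -6.05], TCP at [0.167, 0.602, 0.231] pointing down, gripper open.
Joint ranges: [-177.58, 177.58], [-47.91, 125.51], [2.72, 160], [-65.01, 245.01], [3.68, 167.84], [-153.87, 153.87]. Speed limits (degrees/s): [127.2, 127.2, 159.86, 180, 180, 180].

## Interface

Orientations are given as a 3x3 rotation matrix whose columns are the frame's x, y, z axes.
In Python, from plant import bot, imaging gives the robot as it stands.
- The arm moves only by the tool servo_tool, never from a script. Its argument "plan" is a list of rows, each a list of 7 numbers: the turn, a rotation vector about the tool's x, y, z in degrees, then the shift along the tool's x, y, z in cm, then the opening, from 0 (shut) to 1 (fully open). A call has 1 to 20 rows; each row is the pose to reach, as a shift and turn from the pose commanded when the call began, along the tool's axes at that moment; what a row does not reach only later rows make up. A row lasts 1/10 s, in which the tool goes at most 50 mm and 8.59 degrees, less where a joint would pass 70% of its speed; a pose out of reach is approached as far as the arm can. A call with a gripper value outside its range is refused whole. The fingers move at their own pace and stop on an object; "newtons" is the grip in N (left out, the last holds). Time passes only in rows, so rows that repeat a pose let the fingers close. It gives the time, the measured TCP pose, the force, the opening and the grip force at its end, in the units of the state.
- bot.get_state(): the state, without advancing time (a new reading comes with each control period).
- imaging.capture(name): name is "scene" or "top" or "wrist"; returns (picture, depth): 420x560x3 uint8, red, green, blue; 420x560 float32, m along the optical axis (not along the pixel's ray), 0 where there is no reading.
- imaging.get_calibration(name): a dict with "fx", "fy", "cx", "cy" (pixels), "origin" and "rotation" of the camera in the world; the wrist camera has in their place "mount" (4x4, takes a point from camera to tool coordinates, whose origin is the TCP and whose axes are the flange's). Camera axes: x right, y down, z forward; pixel columns grow to the right and rows downward; lengths in m; the calibration is good to about 2 mm. The wrist camera is an equidistant fisheye: a pixel r from the principal point sees the ray r / f radians off the axis. A picture is of the moment at which its call begins: read the wrist's pose just before it. get_calibration takes no time and is no camera call.
- bot.sign_off(): hands the job in; it is judged then, once.
The state is a dict: "time": time; "joints": joint angles; "joint_vel": joint speeds; "effort": joint torques, N m; "ee_pos": TCP position; "ee_rot": TCP orientation; "wrist_force": force on the tool from outside, world axes, zero at the start; "ft_torque": the same for the moment, N m; "opening": finger opening in m; "gripper_force": force on a finger pad.
Only numpy, scipy, OpenCV 4.12 (cv2) and the standard library are available. Lean on these libraries where they do the work, as an engineer would, in place of code of your own. Each camera call takes 0.05 s, during which the arm holds its last target. There are 200 camera calls.

## Working session

There is one attempt and no reset: what is moved stays moved. The work goes in short steps, Python scripts to look and compute and a tool call to move; the robot and the scene stay as the last step left them, time stands still between calls to the robot, and variables do not carry over. Pictures are saved under pics/ and viewed, at most 10 in all, crops included, and the job is handed in when it is done.

Besides the shell and the picture viewer there is one more tool, called after "Emit:" as name(argument=value, ...) on one line, values as JSON. servo_tool: Moves the arm, as the interface text tells. Its arguments: {"type":"object","properties":{"plan":{"type":"array","items":{"type":"array","items":{"type":"number"}}},"newtons":{"type":"number"}},"required":["plan"]}

```bash
mkdir -p pics; ls
python3 - <<'E'
from plant import bot, imaging
import cv2, numpy as np
s=bot.get_state(); print(s['time'],s['ee_pos'],s['ee_rot'],s['opening'])
for n in ['scene','top']:
    p,d=imaging.capture(n); cv2.imwrite(f'pics/{n}0.png',p[:,:,::-1]); np.savez(f'{n}0.npz',p=p,d=d)
    print(n,imaging.get_calibration(n))
E
```

```text
pics
0.0 [0.16647559 0.60218672 0.23071703] [[-9.63813502e-01  2.66577139e-01 -4.02167114e-04]
 [ 2.66577419e-01  9.63812958e-01 -1.03000442e-03]
 [ 1.13038243e-04 -1.09994084e-03 -9.99999389e-01]] 0.0854929900665552
scene {'fx': 445.6821786268551, 'fy': 445.6821786268551, 'cx': 287.65189613709344, 'cy': 210.1429330893376, 'origin': array([ 1.05298462, -0.17819915,  0.72793324]), 'rotation': array([[ 0.42460778,  0.67482621, -0.60358746],
       [ 0.90523644, -0.30467028,  0.29618069],
       [ 0.01597533, -0.67214999, -0.74024265]])}
top {'fx': 524.0091091563368, 'fy': 524.0091091563368, 'cx': 283.79365048873746, 'cy': 212.32933163548418, 'origin': array([0.38837656, 0.04877662, 1.25959819]), 'rotation': array([[-0.00277307, -0.99147008,  0.130305  ],
       [-0.99996778,  0.00176774, -0.00783026],
       [ 0.00753313, -0.13032251, -0.99144304]])}
```

View pics/scene0.png

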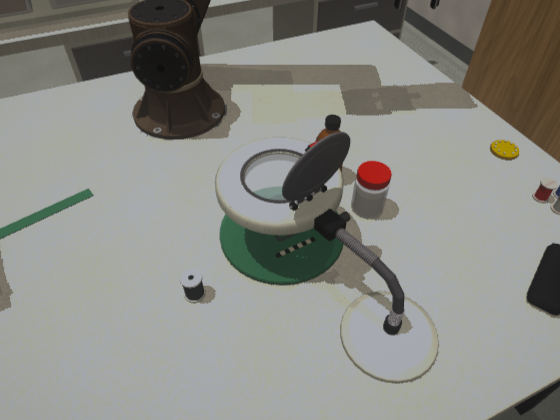

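View pics/top0.png

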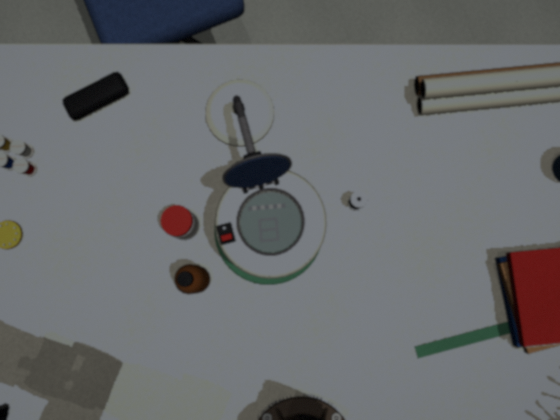

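The scene view shows the lamp with its cover upright at about (318,167), the red-lidded jar at (372,190), the bottle behind it at (330,135) and the reel at (193,286). In the top view the head is centred near (271,222), the foot at (240,112), the switch at (226,233), the cover at (257,170), the jar at (177,221), the bottle at (191,279) and the reel at (355,200).

```bash
cat > h.py <<'E'
import numpy as np, cv2
from plant import bot, imaging
def cloud(n,d):
    c=imaging.get_calibration(n); v,u=np.mgrid[:420,:560]
    P=np.stack([(u-c['cx'])/c['fx']*d,(v-c['cy'])/c['fy']*d,d],-1)
    return P@c['rotation'].T+c['origin']
def ray(n,u,v,z):
    c=imaging.get_calibration(n)
    r=c['rotation']@np.array([(u-c['cx'])/c['fx'],(v-c['cy'])/c['fy'],1]); return c['origin']+r*(z-c['origin'][2])/r[2]
E
python3 - <<'E'
from h import *
f=np.load('top0.npz');p,d=f['p'],f['d'];W=cloud('top',d)
for n,(u,v) in dict(foot=(250,130),ring=(300,265),jar=(177,221),bottle=(187,279),reel=(354,198),sw=(226,237),sw2=(224,229),table=(350,300)).items(): print(n,W[v,u].round(3))
v,u=np.mgrid[:420,:560]
# head ring
m=(abs(W[...,2]-.170)<.006)&(np.hypot(u-271,v-222)<65)&(p.min(-1)>90)&(d>0)
m=m.astype(np.uint8); m=cv2.morphologyEx(m,cv2.MORPH_OPEN,np.ones((3,3)))
print(m.sum(), W[m>0][:,2].mean())
# ring inner edge (130mm): circle fit to dark/bright edge from white pixels
hsv=cv2.cvtColor(p,cv2.COLOR_RGB2HSV)
from scipy.optimize import least_squares
Q=W[m>0]; 
# outer edge by ray at z=.155: use inner edge at z=.172 along radials
pts=[]
for a in np.arange(0,360,4):
    if 225<a<325: continue
    rs=np.arange(24,44,.5); uu=271+rs*np.cos(np.radians(a)); vv=222+rs*np.sin(np.radians(a))
    g=cv2.remap(p.astype(np.float32).mean(-1),uu.astype(np.float32)[None],vv.astype(np.float32)[None],1)[0]
    k=np.argmax(np.gradient(cv2.GaussianBlur(g[None],(5,1),0)[0])); pts.append(ray('top',uu[k],vv[k],.172))
pts=np.array(pts)
r=least_squares(lambda q:np.hypot(pts[:,0]-q[0],pts[:,1]-q[1])-q[2],[.39,.03,.065],loss='soft_l1',f_scale=.002); print('lens circle',r.x,np.std(r.fun))
# cover (scene + top): points above .19
for n in ['top','scene']:
    f=np.load(n+'0.npz');V=cloud(n,f['d']); c=(V[...,2]>.195)&(np.hypot(V[...,0]-r.x[0]-.08,V[...,1]-r.x[1])<.13)&(f['d']>0)
    C=V[c]; 
    for _ in range(3):
        mu=C.mean(0); _,s,vt=np.linalg.svd(C-mu,full_matrices=False); C=C[abs((C-mu)@vt[2])<.008]
    print(n,len(C),mu,'normal',vt[2],'rms',s[2]/len(C)**.5,'ext',C.min(0),C.max(0))
# foot: disk pixels on low z
V=W; b=(V[...,2]>.003)&(V[...,2]<.03)&(np.hypot(u-240,v-112)<40); print('footmean',W[b].mean(0),b.sum())
red=(hsv[...,0]<8)|(hsv[...,0]>172); red&=(hsv[...,1]>150)&(np.hypot(u-226,v-235)<15); print('red sw px',u[red].mean(),v[red].mean(),red.sum(),ray('top',u[red].mean(),v[red].mean(),.185))
blk=(p.max(-1)<70)&(np.hypot(u-226,v-233)<14)|red; print('switch px',u[blk].mean(),v[blk].mean(),blk.sum(),ray('top',u[blk].mean(),v[blk].mean(),.180))
E
python3 -c "
import cv2,numpy as np
a=cv2.imread('pics/top0.png')[140:290,160:370];b=cv2.imread('pics/scene0.png')[110:260,190:400]
cv2.imwrite('pics/crop.png',cv2.resize(np.vstack([a,b]),None,fx=2,fy=2,interpolation=2)[:600])"
```

```text
foot [0.751 0.12  0.029]
ring [0.421 0.007 0.173]
jar [0.52  0.275 0.111]
bottle [0.393 0.241 0.164]
reel [ 0.58  -0.125  0.054]
sw [0.479 0.159 0.187]
sw2 [0.496 0.164 0.181]
table [ 0.344 -0.117  0.003]
4382 0.1713618954255339
lens circle [-859.90655397   86.81401005  864.74963039] 0.037028723877889226<stdin>:27: RuntimeWarning: Mean of empty slice.
  ret = um.true_divide(
Traceback (most recent call last):
IndexError: index 2 is out of bounds for axis 0 with size 0
```

View pics/crop.png

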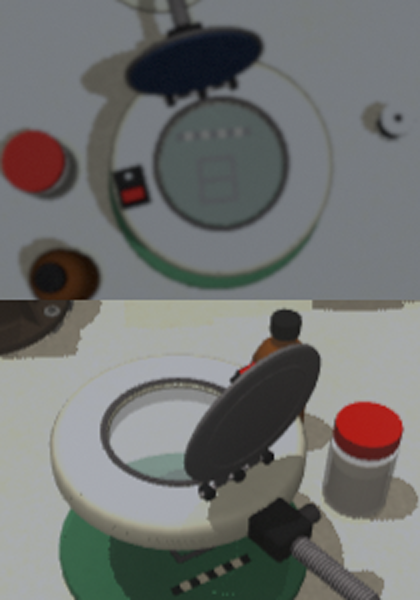

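The crop shows the lens as a dark-rimmed disc centred about (220,163) in the crop, the red end of the switch facing the robot at (133,196), and the cover's blue lining towards the robot with its hinge knuckles at about (200,92).

Run:
```python
from h import *
from scipy.optimize import least_squares
f=np.load('top0.npz');p,d=f['p'],f['d'];W=cloud('top',d); v,u=np.mgrid[:420,:560]
g=p.astype(float).mean(-1)
hsv=cv2.cvtColor(p,cv2.COLOR_RGB2HSV)
white=(g>np.median(g[240:270,300:310])*.85).astype(np.uint8)
n,l,st,ce=cv2.connectedComponentsWithStats(((white==0)&(np.hypot(u-270,v-222)<50)&(v>189)).astype(np.uint8))
k=l[222,300] or l[240,255]; pts=[]
lens=(l==np.bincount(l[l>0]).argmax())
c=max(cv2.findContours(lens.astype(np.uint8),0,1)[0],key=len)[:,0]
c=c[c[:,1]>200]
pts=np.array([ray('top',*q,.172) for q in c])
r=least_squares(lambda q:np.hypot(pts[:,0]-q[0],pts[:,1]-q[1])-q[2],[.48,.05,.065],loss='soft_l1',f_scale=.002); print('lens circle',r.x,np.std(r.fun),len(c))
H=r.x[:2]
for n in ['top','scene']:
    f=np.load(n+'0.npz');V=cloud(n,f['d']); c=(V[...,2]>.195)&(V[...,0]>H[0]+.03)&(np.hypot(V[...,0]-H[0]-.08,V[...,1]-H[1])<.1)&(f['d']>0)
    C=V[c]
    for _ in range(4):
        mu=C.mean(0); _,s,vt=np.linalg.svd(C-mu,full_matrices=False); C=C[abs((C-mu)@vt[2])<.006]
    print(n,len(C),mu,'normal',vt[2],'rms',s[2]/len(C)**.5,'ext',C.min(0),C.max(0))
b=(W[...,2]>.004)&(W[...,2]<.05)&(np.hypot(u-240,v-112)<45); print('footmean',W[b].mean(0),b.sum(), W[b].min(0),W[b].max(0))
red=((hsv[...,0]<8)|(hsv[...,0]>172))&(hsv[...,1]>120)&(np.hypot(u-226,v-235)<15); print('red',red.sum(),ray('top',u[red].mean(),v[red].mean(),.185))
blk=(W[...,2]>.1755)&(np.hypot(u-226,v-233)<15); print('switch',blk.sum(),W[blk].mean(0),W[blk].max(0))
s=ray('top',225.5,233.5,.18)[:2]; print('sw',s, 'dist', np.hypot(*(s-H)), 'yaw from switch',np.degrees(np.arctan2(*(s-H)[::-1]))-90)
ft=ray('top',240,112,.01)[:2]; print('foot',ft,np.hypot(*(ft-H)),np.degrees(np.arctan2(*(ft-H)[::-1])))
```

```text
lens circle [0.51303627 0.06886184 0.07146486] 0.0005572688918913566 139
top 1700 [0.60091535 0.09370972 0.265666  ] normal [-0.94436863 -0.25845431  0.20339435] rms 0.0013084165520709538 ext [0.57777336 0.02619371 0.1952453 ] [0.62513974 0.1601206  0.32483821]
scene 2511 [0.60982495 0.08643423 0.26399527] normal [ 0.95152239  0.25219293 -0.17607915] rms 0.0012210648589442749 ext [0.58386003 0.02383205 0.19502904] [0.62791457 0.15752307 0.32207489]
footmean [0.80011175 0.14745674 0.02265414] 3320 [0.70021171 0.03765669 0.0040054 ] [0.91834975 0.25531756 0.04999219]
red 96 [0.47905549 0.15871861 0.185     ]
switch 307 [0.48528956 0.1584866  0.20182662] [0.51493184 0.18085879 1.25959819]
sw [0.48638197 0.16077156] dist 0.09569664606368779 yaw from switch 16.17243632373632
foot [0.80231862 0.14620317] 0.2994427454214485 14.968277348825533
```

Measured: head centre (0.513, 0.069), lamp yaw about 15°, and switch distance 96 mm and foot distance 299 mm, both as specified. The cover is at about 1.75 rad. I'll do the switch first, moving above its red end with the fingers shut.

Emit:
servo_tool(plan=[[0,0,-2,-2.3,-1.9,0,0],[0,0,-4,-4.6,-3.8,0,0],[0,0,-6,-7,-5.7,0,0],[0,0,-8,-9.3,-7.7,0,0],[0,0,-10,-11.6,-9.6,0,0],[0,0,-12,-14,-11.5,0,0],[0,0,-14,-16.3,-13.4,0,0],[0,0,-16,-18.6,-15.3,0,0],[0,0,-18,-21,-17.2,0,0],[0,0,-20,-23.3,-19.1,0,0],[0,0,-22,-25.6,-21,0,0],[0,0,-24,-28,-23,0,0],[0,0,-26,-30.3,-25,0,0],[0,0,-28,-32.6,-26.9,0,0],[0,0,-29,-35,-28.8,0,0],[0,0,-30.4,-37.3,-30.7,0,0],[0,0,-30.4,-39.5,-32.6,0,0],[0,0,-30.4,-41,-33.8,0,0],[0,0,-30.4,-41.7,-34.4,0,0],[0,0,-30.4,-41.7,-34.4,0,0]])

```text
time: 2.1
ee_pos: [0.477, 0.1592, 0.2311]
ee_rot: [[-0.967, -0.257, -0.0], [-0.257, 0.967, 0.0], [0.0, 0.0, -1.0]]
wrist_force: [0.3, -0.3, -0.8]
opening: 0.0002
gripper_force: 0.0
```

Run:
```python
from h import *
s=bot.get_state(); print(s['time'],s['ee_pos'],s['ee_rot'].round(3),s['opening'],s['wrist_force'])
p,d=imaging.capture('wrist'); q,_=imaging.capture('scene')
cv2.imwrite('pics/w1.png',np.hstack([p,q])[:,:,::-1][:, :]) 
cv2.imwrite('pics/w1.png',cv2.resize(np.vstack([p,q])[:,:,::-1],(400,600),interpolation=3))
```

```text
2.1 [0.47702204 0.15916528 0.23107055] [[-0.967 -0.257 -0.   ]
 [-0.257  0.967  0.   ]
 [ 0.     0.    -1.   ]] 0.0002452363010261941 [ 0.32221749 -0.27039999 -0.82624096]
```

View pics/w1.png

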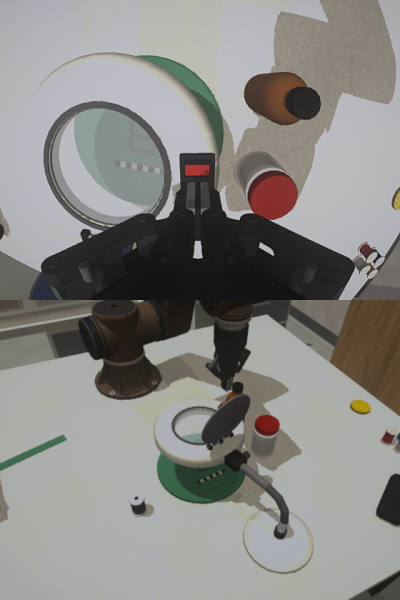

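The wrist view shows the shut fingertips lined up with the red rocker end at (197,170) in the view; the bottle and jar are clear of the gripper. I'll press down.

Emit:
servo_tool(plan=[[0,0,0,0.2,0,1,0],[0,0,0,0.2,0,2,0],[0,0,0,0.2,0,3,0],[0,0,0,0.2,0,3.8,0],[0,0,0,0.2,0,4.2,0],[0,0,0,0.2,0,4.5,0],[0,0,0,0.2,0,4.7,0],[0,0,0,0.2,0,4.9,0],[0,0,0,0.2,0,5.0,0],[0,0,0,0.2,0,5.05,0],[0,0,0,0.2,0,5.05,0]])

```text
time: 3.3
ee_pos: [0.4748, 0.1592, 0.181]
ee_rot: [[-0.966, -0.258, 0.0], [-0.258, 0.966, 0.0], [-0.0, 0.0, -1.0]]
wrist_force: [-3.7, -0.8, 5.4]
opening: -0.0
gripper_force: 2.2
```

Emit:
servo_tool(plan=[[0,0,0,0,0,0.05,0],[0,0,0,0,0,0.1,0],[0,0,0,0,0,0.1,0]])

```text
time: 3.6
ee_pos: [0.4749, 0.1592, 0.1809]
ee_rot: [[-0.966, -0.258, 0.001], [-0.258, 0.966, 0.0], [-0.001, -0.0, -1.0]]
wrist_force: [-7.0, -1.6, 16.3]
opening: 0.0001
gripper_force: 8.0
```

Force rose to 16 N at z = 0.181, so the rocker is at its stop. Next: up, over the cover, and down behind it on the outside.

Emit:
servo_tool(plan=[[0,0,0,0,0,-1,0],[0,0,0,0,0,-4,0],[0,0,0,0,0,-8,0],[0,0,0,0,0,-12,0],[0,0,0,0,0,-16,0],[0,0,0,0,0,-20,0],[0,0,0,-1,-1,-20.5,0],[0,0,0,-3,-2,-20.5,0],[0,0,0,-5.5,-3.5,-20.5,0],[0,0,0,-8,-5,-20.5,0],[0,0,0,-10.5,-6.5,-20.5,0],[0,0,0,-13,-8,-20.5,0],[0,0,0,-15,-9,-20.5,0],[0,0,0,-16.4,-9.7,-20.5,0],[0,0,0,-16.4,-9.7,-20.5,0]])

```text
time: 5.1
ee_pos: [0.6599, 0.1069, 0.383]
ee_rot: [[-0.966, -0.257, -0.001], [-0.257, 0.966, -0.0], [0.001, 0.0, -1.0]]
wrist_force: [0.2, 0.9, 0.3]
opening: 0.0002
gripper_force: 0.0
```

Run:
```python
from h import *
s=bot.get_state(); print(s['time'],s['ee_pos'],s['joints'],s['wrist_force'])
p,d=imaging.capture('scene'); t,_=imaging.capture('top')
cv2.imwrite('pics/s2.png',np.vstack([p[60:330,130:450],t[100:300,100:420]])[:,:,::-1])
H=np.array([.513,.069]);e=np.array([.966,.259]);V=cloud('scene',d)
l=np.stack([(V[...,:2]-H)@e,(V[...,:2]-H)@[-.259,.966],V[...,2]],-1)
m=(l[...,2]>.2)&(l[...,2]<.325)&(abs(l[...,1])<.06)&(abs(l[...,0]-.09)<.04)&(d>0); k=np.polyfit(l[m][:,2]-.177,l[m][:,0],1); print('cover outer: x at hinge z, slope',k,'theta',np.pi/2+np.arctan(k[0]),m.sum())
```

```text
5.1 [0.65990107 0.10688523 0.38299643] [ 3.54425305e+00  2.64075782e+01  6.93441941e+01 -3.13985418e-03
  8.43259761e+01 -1.01338484e+02] [0.15119307 0.8953678  0.26659186]
cover outer: x at hinge z, slope [0.17784126 0.08268015] theta 1.7467974879056287 2262
```

View pics/s2.png

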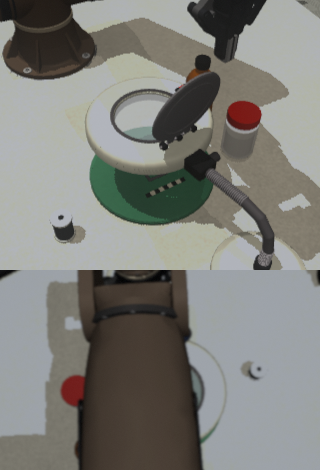

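The scene view shows the shut fingertips above the cover at about (228,50) on its outer, gooseneck side. The cover is at 1.75 rad, still untouched. I'll go down behind it and start pushing.

Emit:
servo_tool(plan=[[0,0,0,0,0,2,0],[0,0,0,0,0,5,0],[0,0,0,0,0,8,0],[0,0,0,0,0,9.3,0],[0,0,0,1,0,9.3,0],[0,0,0,2.2,0,9.3,0],[0,0,0,2.8,0,9.3,0],[0,0,0,3.4,0,9.3,0],[0,0,0,4.1,0,9.3,0],[0,0,0,4.8,0,9.3,0],[0,0,0,5.5,0,9.3,0],[0,0,0,5.9,0,9.3,0],[0,0,0,6.9,0,9.35,0],[0,0,0,7.8,0,9.4,0],[0,0,0,8.8,0,9.6,0],[0,0,0,9.75,0,9.85,0],[0,0,0,10.7,0,10.2,0],[0,0,0,11.6,0,10.6,0],[0,0,0,11.6,0,10.6,0]])

```text
time: 7.1
ee_pos: [0.545, 0.0776, 0.2783]
ee_rot: [[-0.966, -0.258, -0.001], [-0.258, 0.966, 0.0], [0.001, 0.0, -1.0]]
wrist_force: [-0.0, -0.2, 0.1]
opening: 0.0
gripper_force: 0.0
```

Run:
```python
from h import *
s=bot.get_state(); print(s['time'],s['ee_pos'],s['wrist_force'])
p,d=imaging.capture('scene')
cv2.imwrite('pics/s3.png',p[60:330,130:450,::-1])
```

```text
7.1 [0.54495209 0.0776336  0.27829555] [-0.01242271 -0.18125829  0.08471621]
```

View pics/s3.png

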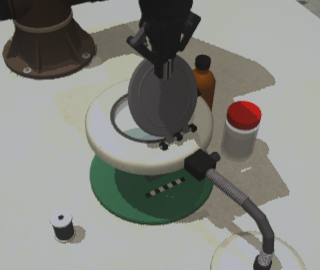

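The view shows the cover leaning forward at about (163,95), with the fingertips on its outer face; the jar, bottle and reel haven't moved. I'll follow the arc down and slow towards the end.

Emit:
servo_tool(plan=[[0,0,0,0.8,0,0.5,0],[0,0,0,1.6,0,1.1,0],[0,0,0,2.4,0,1.7,0],[0,0,0,3.1,0,2.4,0],[0,0,0,3.7,0,3.2,0],[0,0,0,4.3,0,4.0,0],[0,0,0,4.75,0,4.85,0],[0,0,0,5.15,0,5.75,0],[0,0,0,5.4,0,6.4,0],[0,0,0,5.6,0,7.0,0],[0,0,0,5.75,0,7.65,0],[0,0,0,5.85,0,8.1,0],[0,0,0,5.9,0,8.5,0],[0,0,0,5.95,0,8.9,0],[0,0,0,6.0,0,9.2,0],[0,0,0,6.0,0,9.4,0],[0,0,0,6.0,0,9.55,0],[0,0,0,6.0,0,9.65,0],[0,0,0,6.0,0,9.7,0],[0,0,0,6.0,0,9.7,0]])

```text
time: 9.15
ee_pos: [0.4883, 0.0624, 0.1818]
ee_rot: [[-0.966, -0.258, 0.0], [-0.258, 0.966, 0.0], [-0.0, 0.0, -1.0]]
wrist_force: [0.1, 1.1, -0.2]
opening: 0.0001
gripper_force: 0.0
```

Emit:
servo_tool(plan=[[0,0,0,0,0,0.05,0],[0,0,0,0,0,0.1,0],[0,0,0,0,0,0.15,0],[0,0,0,0,0,0.15,0]])

```text
time: 9.55
ee_pos: [0.4884, 0.0624, 0.1809]
ee_rot: [[-0.966, -0.258, 0.001], [-0.258, 0.966, 0.0], [-0.001, -0.0, -1.0]]
wrist_force: [-3.0, -0.4, 8.8]
opening: 0.0001
gripper_force: 4.2
```

The cover is bottomed, with 9 N at z = 0.181. I'll retreat straight up and away towards the robot's left so the cameras can see.

Emit:
servo_tool(plan=[[0,0,0,0,0,-0.5,0],[0,0,0,0,0,-2,0],[0,0,0,0,0,-5,0],[0,0,0,0,0,-8,0],[0,0,0,0,0,-12,0],[0,0,0,0,2,-15,0],[0,0,0,0,5,-15,0],[0,0,0,0,9,-15,0],[0,0,0,0,13,-15,0],[0,0,0,0,17,-15,0],[0,0,0,0,21,-15,0],[0,0,0,0,25,-15,0],[0,0,0,0,29,-15,0],[0,0,0,0,33,-15,0],[0,0,0,0,36,-15,0],[0,0,0,0,38,-15,0],[0,0,0,0,38,-15,0]])

```text
time: 11.25
ee_pos: [0.3894, 0.4314, 0.33]
ee_rot: [[-0.966, -0.26, -0.0], [-0.26, 0.966, 0.0], [0.0, 0.0, -1.0]]
wrist_force: [-0.1, 0.0, 0.7]
opening: 0.0001
gripper_force: 0.0
```

Run:
```python
from h import *
s=bot.get_state(); print(s['time'],s['ee_pos'],s['wrist_force'])
p,d=imaging.capture('scene'); t,e=imaging.capture('top'); V=cloud('top',e)
H=np.array([.513,.069]);l=np.stack([(V[...,:2]-H)@[.966,.259],(V[...,:2]-H)@[-.259,.966],V[...,2]],-1)
m=(np.hypot(l[...,0],l[...,1])<.055); k=np.polyfit(l[m][:,0],l[m][:,2],1); print('cover slope,z',k,m.sum())
for a,b in [((-.014,-.006),'red'),((.006,.014),'black')]:
    m=(l[...,0]>a[0])&(l[...,0]<a[1])&(abs(l[...,1]-.096)<.006); print(b,l[m][:,2].mean())
cv2.imwrite('pics/s4.png',cv2.resize(np.vstack([p[60:330,130:450],t[120:320,130:450]])[:,:,::-1],None,fx=1.25,fy=1.25,interpolation=2))
```

```text
11.25 [0.38943058 0.4313782  0.32999744] [-0.0727922   0.04789365  0.72688661]
cover slope,z [0.00139872 0.18106764] 2191
red 0.18114759864039368
black 0.18510000186814712
```

View pics/s4.png

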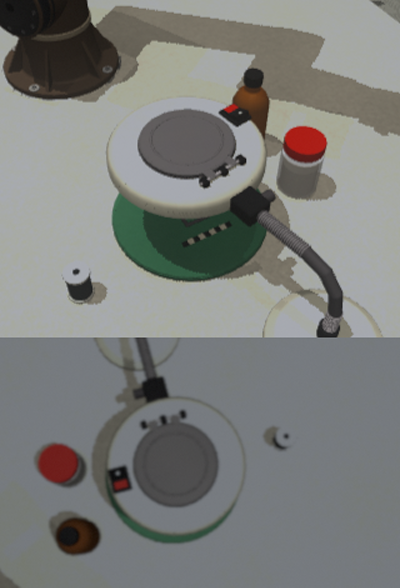

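The cover lies flat on the lens at (187,143), level at z = 0.181. The red end is level at 0.181 with the black half raised, and the loose items are still standing in place.

```bash
python3 -c "
from plant import bot
print(bot.sign_off())"
```

```text
the job is handed in; nothing more can be done
None
```

The lamp is switched off and the dust cover lies fully shut on the lens; the bottle, jar and reel look undisturbed, and the job was handed in at about 11 s with no verdict shown.

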